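Pop a lot marker out and trap it on the chute

TASK

Press the orange key of the green marker dispenser down with one finger while the other finger bars the chute, so that the spring-shot marker with the red top is trapped there instead of flying off the end into the black tray. Keep the key down until the marker has come to rest, then lift away, leaving the key up and the marker lying flat on the chute, wholly out of the cover. Do not pick up or carry the marker, and leave the other things alone.

Things in the scene. Friction and masses are not known exactly. Their poses are not given: they have to be found in the camera images.
- dispenser: Green lot-marker dispenser fixed to the table. Origin on the table under the middle line of its chute; x along the chute, the way the marker is shot; y to the left of that, towards the key; z up. In front of the chute's end lies its black tray on the table (x 55 to 135 mm, |y| to 45 mm, 32 mm high).
- chute (a point): Point on the chute floor's middle line, beside the middle of the key (dispenser x +10 mm, y 0, 60 mm above the table). The chute is a level, slippery steel strip, 43 mm wide between guide rims 4 mm thick and 6 mm high. A marker stopped there by a fingertip stays put (a few mm of rebound).
- mouth (a point): Point on the chute floor's middle line where the cover ends (dispenser x -62 mm, 60 mm above the table). The cover (x -145 to -62 mm, |y| to 28 mm, top 103 mm above the table) is green with a clear roof, open here; the gate rises 2 to 8 mm inside it. The marker is wholly out of it and on the chute when its centre is 18 to 99 mm beyond this point.
- chute_end (a point): Point on the chute floor's middle line at its open end (dispenser x +55 mm, 60 mm above the table), above the tray. A freed marker shoots along the chute at about 1 m/s, too fast to react to, and leaves here unless something already stands in its way.
- key_top (a point): Centre of the orange key's top: a pad 50 mm along the chute (dispenser x -15 to +35 mm), 48 mm across (y +32 to +80 mm), its middle 56 mm aside of the chute's middle line. Top 78 mm above the table when up, 68 mm when down: an equally long finger beside it is then 8 mm above the chute floor, over the rims, below the marker's top.
- key (a joint): Travel of the key straight down: 0 = up, 0.010 m = fully down; a spring returns it. Takes about 2 N to start and 5 N at the bottom. An orange gate in the chute floor drops with it and frees the marker at about 0.007 m; a spring plunger behind (16 mm stroke, 2 to 3 N) then shoots the marker out.
- marker: The lot marker to pop out: white plastic block, 36 mm along its x, 40 mm along its y, 22 mm high, with a red panel and a red peg (12 mm across, 10 mm high) on top; origin at the centre of its underside, its x along the chute. About 50 g. It waits under the cover, centre at dispenser x -88 mm.
- used_marker: Bystander, in the black tray: white plastic block, 36 mm along its x, 40 mm along its y, 22 mm high, with a blue panel and a blue peg (12 mm across, 10 mm high) on top; origin at the centre of its underside.
- spare_marker: Bystander, on the table near the dispenser: white plastic block, 36 mm along its x, 40 mm along its y, 22 mm high, with a blue panel and a blue peg (12 mm across, 10 mm high) on top; origin at the centre of its underside.
- mini_pot: Bystander: small terracotta pot, 58 mm across, 42 mm high; origin under its centre.
- tape_measure: Bystander: white and grey tape measure, 62 x 36 x 60 mm high; origin under its centre.
- red_case: Bystander: flat red case, 75 x 120 x 36 mm high; origin under its centre.
- soil_brush: Bystander: hand brush lying on the table, its length along its x; origin under its middle.
- mist_bottle: Bystander: green bottle with a black cap, 64 mm across, 170 mm high; origin under its centre.

How it is judged:
By the outcome, as a careful person would: the job done as asked, in the order asked, and still so for the second after the job is handed in, with the robot touching nothing.
It also fails if it takes over 35 s, if anything falls off the work surface, if the arm or the gripper's body presses on something with over 40 N, if the wrist force passes 120 N, or if a joint passes its speed limit or range.

ROBOT

A 6-joint arm with a two-finger parallel gripper is mounted at the origin on the work surface. World frame = base frame: x ahead of the robot, y to its left, z up, the work surface at z = 0. Lengths are in m, angles in rad, forces in N, time in s.
With the tool pointing down it reaches from about 0.275 to 0.825 m from the base axis. Payload 5.2 kg.
Tool frame: the origin (TCP) lies midway between the tips of the shut fingers; the grasp point (between the pads) lies 19 mm behind it (arm.grip_depth is the distance from the TCP to the grasp point, in m); z points along the fingers, y is the line along which they close (so a half turn about z gives the same grasp; the last joint's range is limited). The gripper opens to 93 mm and grips with 3 to 60 N. Pads are 15 mm wide; open, the fingers measure 128 mm over their backs; the gripper's body (75 mm by 188 mm) begins 65 mm behind the grasp point.
Start: joints at [1.142, 0.259, 1.535, -0, 1.348, -0.203], TCP at [0.123, 0.536, 0.19] pointing down, gripper open.
Joint ranges: [-3.14, 3.14], [-0.91, 2.08], [0.19, 2.58], [-1.22, 4.36], [0.22, 2.71], [-3.12, 3.12]. Speed limits (rad/s): [2.57, 2.57, 3.14, 3.14, 3.14, 3.14].

INTERFACE

Orientations are given as a unit quaternion [w, x, y, z].
In Python, from bench import arm gives the robot as it stands. The module is installed in compiled form; this text tells all that it offers.
- The arm moves only by the shell command python3 -m jog 'ROWS' [OPENING]. ROWS is JSON, a list of rows, each a list of 6 numbers: the shift along the world's x, y, z in mm, then the turn, a rotation vector about the world's x, y, z in degrees. A call has 1 to 10 rows; each row is the pose to reach, as a shift and turn from the pose commanded when the call began; what a row does not reach only later rows make up. A row lasts 1/10 s, in which the tool goes at most 50 mm and 8.59 degrees, less where a joint would pass 70% of its speed; a pose out of reach is approached as far as the arm can. A call with a gripper value outside its range is refused whole. OPENING is the closure, from 0 (fully open) to 1 (shut), set as the call begins (- or left out, the last holds). The fingers move at their own pace and stop on an object; the grip force is fixed at half the most. Time passes only in rows, so rows that repeat a pose let the fingers close. It gives the time, the measured TCP pose, the force, the opening and the grip force at its end, in the units of the state.
- arm.sense(): the state, without advancing time (a new reading comes with each control period).
- arm.grab_frame(name): name is "side" or "top" or "wrist"; returns a dict with "img" (400x640x3 uint8, red, green, blue), "vfov" (degrees; the focal length in pixels is half the picture's height over the tangent of half this angle, whatever the lens; pixels are square), "cx", "cy" (the principal point, pixels), "rvec" (rotation vector, rad) and "tvec" (3), from world to camera coordinates, as OpenCV has them. Camera axes: x right, y down, z forward; pixel columns grow to the right and rows downward; lengths in m; the calibration is good to about 2 mm. The wrist camera is an equidistant fisheye: a pixel r from the principal point sees the ray r / f radians off the axis. A picture is of the moment at which its call begins. There is no depth.
- arm.hand_in(): hands the job in; it is judged then, once.
The state is a dict: "time_s": time; "joint_positions": joint angles; "joint_velocities": joint speeds; "tau": joint torques, N m; "eef_pos": TCP position; "eef_rot": TCP orientation; "ft_force": force on the tool from outside, world axes, zero at the start; "wrist_torque": the same for the moment, N m; "grip_width": finger opening in m; "grip_force": force on a finger pad.
Only numpy, scipy, OpenCV 4.12 (cv2) and the standard library are available. Lean on these libraries where they do the work, as an engineer would, in place of code of your own. Each camera call takes 0.05 s, during which the arm holds its last target. There are 200 camera calls.

## Working session

There is one attempt and no reset: what is moved stays moved. The work goes in short steps, Python scripts to look and compute and a shell command to move; the robot and the scene stay as the last step left them, time stands still between calls to the robot, and variables do not carry over. Pictures are saved under pics/ and viewed, at most 10 in all, crops included, and the job is handed in when it is done.

```bash
mkdir -p pics; cat > h.py <<'E'
import numpy as np, cv2
from bench import arm
def ray(f,u,v):
    R=cv2.Rodrigues(np.array(f["rvec"],float))[0];t=np.array(f["tvec"],float).ravel()
    fl=200/np.tan(np.radians(f["vfov"])/2);d=np.array([u-f["cx"],v-f["cy"]],float)
    if f.get("fish"):
        r=np.hypot(*d);th=r/fl;c=np.r_[d/max(r,1e-9)*np.sin(th),np.cos(th)]
    else: c=np.r_[d/fl,1]
    return -R.T@t,R.T@c
def onz(f,u,v,z):
    o,d=ray(f,u,v);return o+d*(z-o[2])/d[2]
def grab(n):
    f=arm.grab_frame(n);f["fish"]=n=="wrist";return f
def save(f,n): cv2.imwrite("pics/"+n+".png",f["img"][:,:,::-1])
E
python3 - <<'E'
from h import *
for n in("top","side"):
    f=grab(n);save(f,n+"0");print(n,f["vfov"],ray(f,f["cx"],f["cy"]))
    hsv=cv2.cvtColor(f["img"],cv2.COLOR_RGB2HSV)
    for c,(a,b) in dict(orange=((8,150,120),(20,255,255)),green=((40,80,40),(85,255,255)),red=((0,150,80),(6,255,255))).items():
        m=cv2.inRange(hsv,a,b)
        for k in cv2.findContours(m,0,2)[0]:
            if cv2.contourArea(k)>40: print(c,cv2.contourArea(k),np.round(cv2.boxPoints(cv2.minAreaRect(k))).tolist(), np.round(onz(f,*cv2.minAreaRect(k)[0],.078),3))
s=arm.sense();print(s["eef_pos"],s["eef_rot"],s["ft_force"],s["grip_width"])
E
```

```text
top 43.53425822703939 (array([ 0.45597664, -0.00706116,  1.31707065]), array([ 0.0837935 ,  0.00352096, -0.99647692]))
orange 82.0 [[551.0, 288.0], [553.0, 242.0], [567.0, 243.0], [565.0, 289.0]] [ 0.402 -0.579  0.078]
orange 351.5 [[372.0, 238.0], [374.0, 218.0], [394.0, 221.0], [391.0, 241.0]] [ 0.49  -0.147  0.078]
orange 355.0 [[384.0, 178.0], [405.0, 178.0], [405.0, 199.0], [384.0, 199.0]] [ 0.593 -0.178  0.078]
orange 448.0 [[54.0, 195.0], [77.0, 134.0], [108.0, 145.0], [85.0, 207.0]] [0.64  0.605 0.078]
orange 1060.0 [[447.0, 98.0], [447.0, 83.0], [525.0, 83.0], [525.0, 98.0]] [ 0.841 -0.412  0.078]
orange 1763.0 [[140.0, 100.0], [140.0, 71.0], [225.0, 71.0], [225.0, 100.0]] [0.856 0.356 0.078]
green 5115.0 [[566.0, 220.0], [639.0, 220.0], [639.0, 311.0], [566.0, 311.0]] [ 0.402 -0.685  0.078]
green 51.5 [[369.0, 242.0], [372.0, 216.0], [394.0, 218.0], [392.0, 244.0]] [ 0.49  -0.145  0.078]
green 377.0 [[459.0, 171.0], [480.0, 161.0], [491.0, 184.0], [469.0, 194.0]] [ 0.62  -0.378  0.078]
green 138.0 [[357.0, 170.0], [358.0, 162.0], [381.0, 165.0], [380.0, 172.0]] [ 0.646 -0.1
[... 568 characters left out ...]
74.0], [439.0, 284.0], [424.0, 318.0]] [ 0.607 -0.382  0.078]
green 376.5 [[298.0, 266.0], [307.0, 244.0], [349.0, 260.0], [340.0, 282.0]] [ 0.452 -0.164  0.078]
green 499.5 [[337.0, 247.0], [365.0, 207.0], [384.0, 221.0], [357.0, 261.0]] [ 0.596 -0.141  0.078]
green 1730.5 [[-2.0, 58.0], [65.0, 54.0], [68.0, 86.0], [0.0, 90.0]] [-0.053  1.248  0.078]
green 2795.0 [[157.0, 46.0], [161.0, -4.0], [249.0, 3.0], [245.0, 53.0]] [0.7   1.246 0.078]
red 553.5 [[208.0, 157.0], [224.0, 143.0], [246.0, 168.0], [229.0, 182.0]] [0.395 0.335 0.078]
[0.12285462 0.53555083 0.18891507] [-2.60718564e-04  1.12629359e-01  9.93636734e-01 -7.74733521e-04] [ 0.03563486 -0.50231186 -0.52484048] 0.09267357970099399
```

View pics/top0.png

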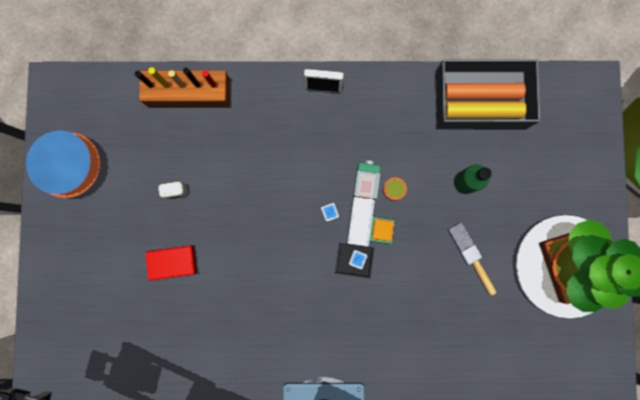

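View pics/side0.png

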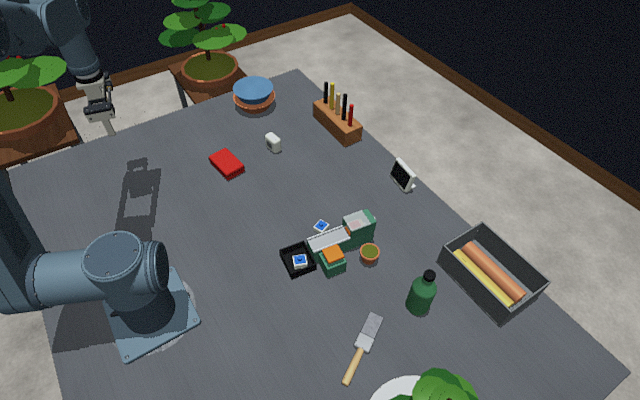

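The top view shows the dispenser with its cover near (367,180), the chute running down to the tray at (354,260), and the key at (383,230). That puts the key at about (0.490, -0.149), with both views agreeing to about 4 mm. The chute points towards the robot, turned about 7°.

I'll go above it with the fingers set about 56 mm apart, centre to centre.

```bash
python3 -m jog '[[40,-70,0,0,0,1],[80,-140,0,0,0,2],[120,-210,0,0,0,3],[160,-280,0,0,0,4],[200,-350,0,0,0,5],[225,-395,0,0,0,5.5],[250,-440,0,0,0,5.5],[250,-440,0,0,0,5.5],[250,-440,0,0,0,5.5],[250,-440,0,0,0,5.5]]' 0.49
python3 -m jog '[[25,-44,0,0,0,0],[50,-88,0,0,0,0],[75,-130,0,0,0,0],[100,-175,0,0,0,0],[121,-217,0,0,0,0],[121,-217,0,0,0,0],[121,-217,0,0,0,0],[121,-217,0,0,0,0]]'
python3 - <<'E'
from h import *
from scipy.spatial.transform import Rotation as Ro
s=arm.sense();print(s["eef_pos"],s["eef_rot"],s["grip_width"],s["time_s"])
for n in("wrist","top"):
    f=grab(n);save(f,n+"1")
    hsv=cv2.cvtColor(f["img"],cv2.COLOR_RGB2HSV);m=cv2.inRange(hsv,(8,150,100),(22,255,255))
    for k in cv2.findContours(m,0,2)[0]:
        if cv2.contourArea(k)>150:
            b=cv2.boxPoints(cv2.minAreaRect(k));print(n,cv2.contourArea(k),np.round(b).tolist(),[np.round(onz(f,*p,.078)[:2],3).tolist() for p in b])
E
```

```text
time_s: 1.1
eef_pos: [0.3705, 0.0994, 0.1897]
eef_rot: [0.0, 0.065, 0.998, 0.0]
ft_force: [0.5, 0.3, 0.2]
grip_width: 0.0472
grip_force: 0.0
time_s: 1.9
eef_pos: [0.4903, -0.1146, 0.1892]
eef_rot: [-0.001, 0.065, 0.998, 0.0]
ft_force: [-0.5, -0.2, -0.7]
grip_width: 0.0474
grip_force: 0.0
[ 0.49025743 -0.1145581   0.18923467] [-6.93689871e-04  6.46878905e-02  9.97905191e-01  4.74770412e-04] 0.047372111561419086 1.9
wrist 1892.5 [[270.0, 170.0], [314.0, 170.0], [314.0, 215.0], [270.0, 215.0]] [[0.463, -0.167], [0.469, -0.122], [0.517, -0.129], [0.511, -0.176]]
top 174.0 [[552.0, 242.0], [568.0, 242.0], [569.0, 302.0], [553.0, 302.0]] [[0.459, -0.563], [0.46, -0.603], [0.314, -0.599], [0.313, -0.559]]
top 451.0 [[54.0, 195.0], [77.0, 134.0], [108.0, 145.0], [85.0, 207.0]] [[0.577, 0.67], [0.732, 0.618], [0.702, 0.539], [0.548, 0.591]]
top 366.5 [[447.0, 112.0], [526.0, 111.0], [526.0, 117.0], [447.0, 118.0]] [[0.786, -0.312], [0.788, -0.511], [0.773, -0.511], [0.771, -0.312]]
top 157.5 [[447.0, 105.0], [447.0, 101.0], [526.0, 102.0], [526.0, 106.0]] [[0.804, -0.313], [0.814, -0.313], [0.811, -0.512], [0.801, -0.512]]
top 1092.5 [[446.0, 98.0], [446.0, 83.0], [525.0, 83.0], [525.0, 98.0]] [[0.822, -0.311], [0.861, -0.311], [0.861, -0.511], [0.822, -0.51]]
top 1853.5 [[140.0, 71.0], [225.0, 71.0], [225.0, 100.0], [140.0, 100.0]] [[0.894, 0.465], [0.893, 0.249], [0.818, 0.248], [0.818, 0.463]]
```

View pics/wrist1.png

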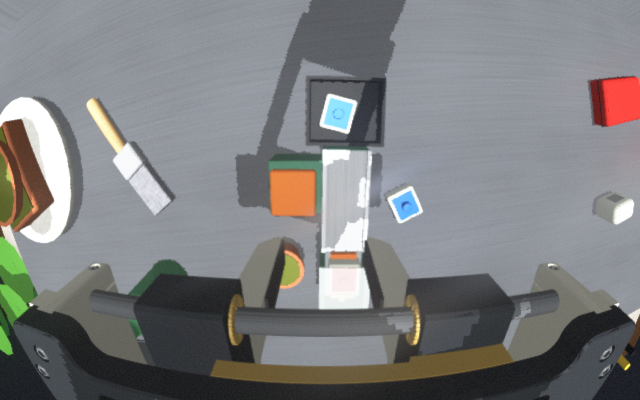

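The wrist view shows the key squarely at (270–314, 170–215), the chute at columns 322–370, the mouth at row ~255, and the gripper lined up with them. The key centre is (0.490, -0.1485), the same as before, so the TCP target is about (0.494, -0.121). I'll go down to just above the key.

```bash
python3 -m jog '[[0,0,0,0,0,0],[0,0,-25,0,0,0],[0,0,-55,0,0,0],[0,0,-80,0,0,0],[0,0,-95,0,0,0],[0,0,-100,0,0,0],[0,0,-100,0,0,0],[0,0,-100,0,0,0],[0,0,-100,0,0,0]]'
python3 - <<'E'
from h import *
for n in("side",):
    f=grab(n);i=f["img"][190:310,260:420];cv2.imwrite("pics/s2.png",cv2.resize(i[:,:,::-1],(800,600),interpolation=2))
f=grab("wrist");print([ (onz(f,346,150,.06)),onz(f,346,250,.06)])
s=arm.sense();print(s["eef_pos"],s["ft_force"],s["grip_width"])
E
```

```text
time_s: 2.9
eef_pos: [0.492, -0.1159, 0.0908]
eef_rot: [0.001, 0.065, 0.998, -0.0]
ft_force: [-0.5, -0.0, 0.1]
grip_width: 0.047
grip_force: 0.0
[array([ 0.44268981, -0.09361091,  0.06      ]), array([ 0.52349119, -0.10247293,  0.06      ])]
[ 0.49174063 -0.11591897  0.09056823] [ 0.35321693 -0.41086963  0.17698056] 0.04740980675016478
```

View pics/s2.png

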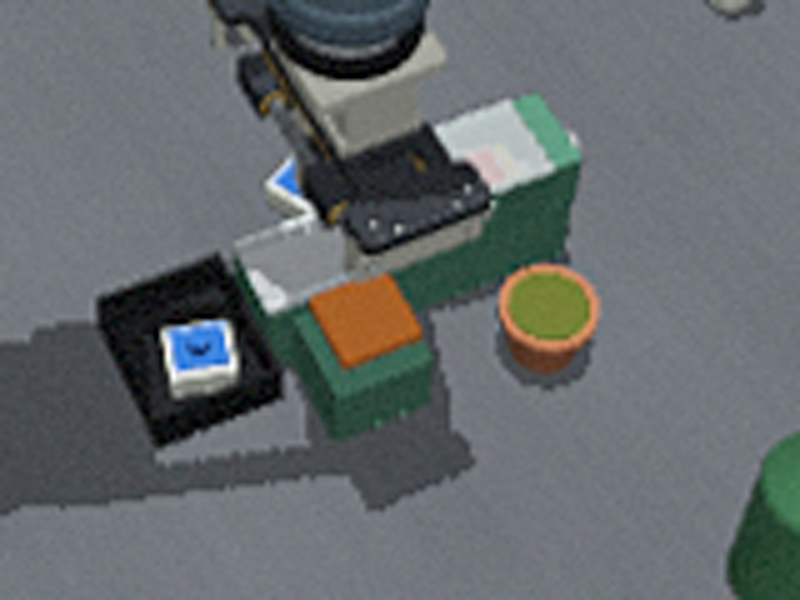

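The crop shows the finger's lower end near (345–390, 270), at the far edge of the key (308–420, 275–365). I'll check that against a projection of where the fingertip should be.

```bash
python3 - <<'E'
from h import *
f=grab("side");s=arm.sense();T=np.array(s["eef_pos"]);dy=np.array([-.13,-.9915,0]);dx=np.array([-.9915,.13,0])
fl=200/np.tan(np.radians(f["vfov"])/2);K=np.array([[fl,0,f["cx"]],[0,fl,f["cy"]],[0,0,1.]])
P=[T+dy*.0325+q for q in (0,)]
P=[T+dy*a+dx*b for a in(.0237,.0412) for b in(-.0075,.0075)]+[np.array([.490,-.1485,.078])+dy*a+dx*b for a in(-.024,.024) for b in(-.025,.025)]
p=cv2.projectPoints(np.array(P),np.array(f["rvec"],float),np.array(f["tvec"],float),K,None)[0][:,0]
print(np.round((p-[260,190])*5).tolist())
print(T)
E
```

```text
[[362.0, 285.0], [338.0, 295.0], [376.0, 309.0], [352.0, 319.0], [381.0, 264.0], [302.0, 296.0], [420.0, 329.0], [340.0, 363.0]]
[ 0.49160319 -0.11588176  0.09038922]
```

The key projects to within about 1 px of where it appears. The finger doesn't: it shows about 5–8 px further away than predicted, so I'll look from close by.

```bash
python3 - <<'E'
from h import *
f=grab("wrist");g=grab("side")
a=cv2.resize(f["img"][120:320,240:440],(400,400),interpolation=2)
b=cv2.resize(g["img"][215:285,295:365],(400,400),interpolation=0)
cv2.imwrite("pics/c3.png",np.hstack([a,b])[:,:,::-1])
s=arm.sense();T=np.array(s["eef_pos"]);dy=np.array([-.13,-.9915,0])
R=cv2.Rodrigues(np.array(f["rvec"],float))[0];t=np.array(f["tvec"]).ravel();fl=200/np.tan(np.radians(f["vfov"])/2)
for P in [T+dy*k for k in(.0235,.032,-.0235,-.032)]+[np.array([.490,-.1485,.078])]:
    c=R@P+t;th=np.arctan2(np.hypot(c[0],c[1]),c[2]);u=c[:2]/np.hypot(c[0],c[1])*th*fl+[f["cx"],f["cy"]];print(np.round((u-[240,120])*2))
E
```

```text
[101. 222.]
[ 77. 222.]
[238. 222.]
[262. 222.]
[ 80. 216.]
```

View pics/c3.png

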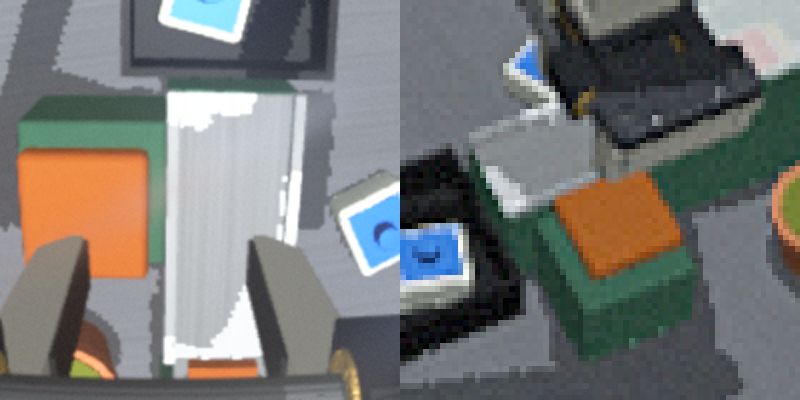

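The wrist crop shows the fingertips ending near row 237, at columns 60–88 on the left and 250–275 on the right. That is lower and wider apart than the TCP reading predicts, so the tips may be higher than the reading says. I'll triangulate one tip from the two views.

```bash
python3 - <<'E'
from h import *
f=grab("wrist");g=grab("side")
print("cam",ray(f,f["cx"],f["cy"]),f["cx"],f["cy"],f["vfov"])
def tri(p,q):
    o,d=ray(f,*p);O,D=ray(g,*q);d/=np.linalg.norm(d);D/=np.linalg.norm(D)
    s,t=np.linalg.lstsq(np.c_[d,-D],O-o,rcond=None)[0];return np.round((o+s*d+O+t*D)/2,4),round(np.linalg.norm(o+s*d-O-t*D),4)
print("in",tri((284,239),(329.5,244.4)),"out",tri((270,240),(332.3,246.2)))
print("key corners",tri((314,170+25),(322.5,250.5)) )
b=cv2.resize(g["img"][225:260,315:365],(800,560),interpolation=0);cv2.imwrite("pics/s4.png",b[:,:,::-1])
for p in((314,195),(250,195),(314,258),(322,166),(388,166)):print(p,onz(f,*p,.078),onz(f,*p,.066))
s=arm.sense();print(s["eef_pos"],s["joint_positions"])
E
```

```text
cam (array([ 0.40792299, -0.10534282,  0.28544219]), array([ 0.29861833, -0.04005495, -0.9535317 ])) 323.6986758329224 200.61596500391013 65.70646984690485
in (array([ 0.4847, -0.1403,  0.1116]), np.float64(0.0015)) out (array([ 0.4862, -0.1495,  0.1112]), np.float64(0.0047))
key corners (array([ 0.4738, -0.1215,  0.065 ]), np.float64(0.0042))
(314, 195) [ 0.46792136 -0.1202365   0.078     ] [ 0.47139211 -0.12109806  0.066     ]
(250, 195) [ 0.46186582 -0.16553316  0.078     ] [ 0.46498628 -0.16901502  0.066     ]
(314, 258) [ 0.51701035 -0.12727944  0.078     ] [ 0.52332077 -0.12854842  0.066     ]
(322, 166) [ 0.44821889 -0.11196426  0.078     ] [ 0.4505499 -0.1123473  0.066    ]
(388, 166) [ 0.45383634 -0.06673359  0.078     ] [ 0.45649231 -0.06450015  0.066     ]
[ 0.49121992 -0.11576555  0.08984777] [-4.52782893e-01  2.70645862e-01  1.78264836e+00 -1.82319972e-05
  1.08793223e+00 -1.89369343e+00]
```

View pics/s4.png

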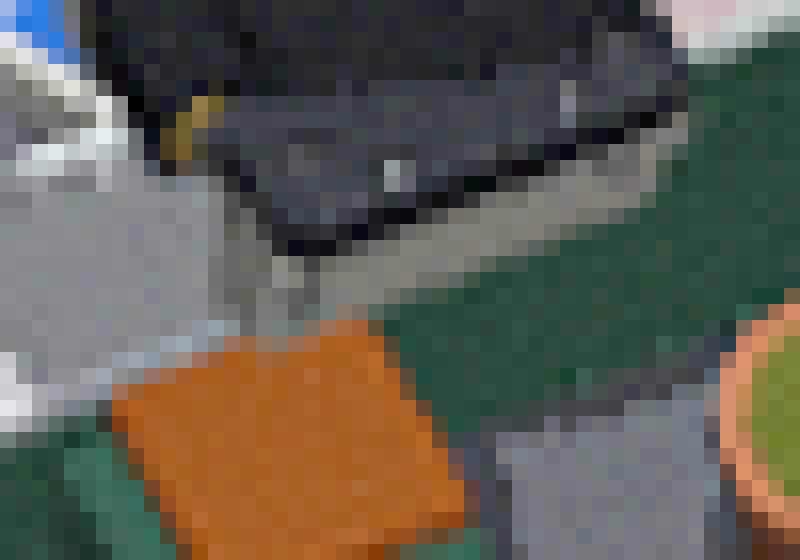

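Triangulation puts the fingertip front at z ≈ 0.111, 21 mm above the TCP reading, because part-open fingers retract. Its x and y agree with the reading, and each tip is about 9 mm thick. So I expect contact at a TCP z of about 0.057. I'll shift 4 mm in y and go down, watching the force.

```bash
python3 -m jog '[[1,-4,0,0,0,0],[1,-4,-10,0,0,0],[1,-4,-20,0,0,0],[1,-4,-25,0,0,0],[1,-4,-27,0,0,0],[1,-4,-27,0,0,0],[1,-4,-27,0,0,0]]'
python3 - <<'E'
from h import *
f=grab("wrist");g=grab("side")
a=cv2.resize(f["img"][120:320,240:440],(400,400),interpolation=2)
b=cv2.resize(g["img"][215:285,295:365],(400,400),interpolation=0)
cv2.imwrite("pics/c5.png",np.hstack([a,b])[:,:,::-1])
print(arm.sense()["ft_force"],arm.sense()["eef_pos"])
E
```

```text
time_s: 3.95
eef_pos: [0.4922, -0.1197, 0.0627]
eef_rot: [0.0, 0.065, 0.998, -0.0]
ft_force: [0.5, -0.2, 0.2]
grip_width: 0.0474
grip_force: 0.0
[-0.7148034  -0.46807314  0.38662827] [ 0.49239004 -0.11974062  0.06293766]
```

View pics/c5.png

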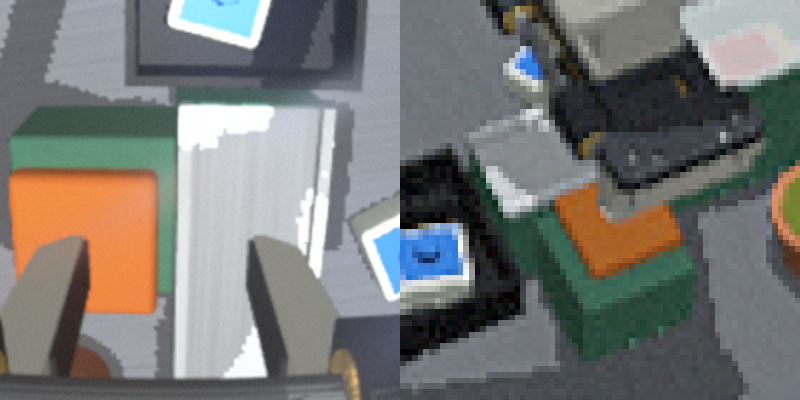

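There's still no contact at TCP z 0.063, which confirms the retracted tips. The key finger is over the orange pad (side crop 600–650, 205) and the other is over the chute's middle (column ~262; the chute spans 178–330). Next I'll press in small steps.

```bash
python3 -m jog '[[0,0,-2,0,0,0],[0,0,-4,0,0,0],[0,0,-6,0,0,0],[0,0,-7,0,0,0],[0,0,-8,0,0,0],[0,0,-8,0,0,0]]'; python3 -m jog '[[0,0,-1,0,0,0],[0,0,-2,0,0,0],[0,0,-2,0,0,0]]'
```

```text
time_s: 4.65
eef_pos: [0.492, -0.1196, 0.0545]
eef_rot: [-0.0, 0.065, 0.998, 0.0]
ft_force: [0.1, 0.1, -0.1]
grip_width: 0.0473
grip_force: 0.0
time_s: 4.95
eef_pos: [0.492, -0.1196, 0.0525]
eef_rot: [-0.0, 0.065, 0.998, 0.0]
ft_force: [-0.7, -1.0, 0.0]
grip_width: 0.0472
grip_force: 0.0
```

```bash
python3 -m jog '[[0,0,-1,0,0,0],[0,0,-2,0,0,0],[0,0,-2,0,0,0]]'; python3 -m jog '[[0,0,-1,0,0,0],[0,0,-2,0,0,0],[0,0,-2,0,0,0]]'|grep -E "pos|ft"; python3 -m jog '[[0,0,-1,0,0,0],[0,0,-2,0,0,0],[0,0,-2,0,0,0]]'|grep -E "pos|ft"
```

```text
time_s: 5.25
eef_pos: [0.492, -0.1196, 0.0505]
eef_rot: [-0.0, 0.065, 0.998, 0.0]
ft_force: [0.8, 0.2, -0.3]
grip_width: 0.0477
grip_force: 0.0
eef_pos: [0.4922, -0.1197, 0.0487]
ft_force: [-0.4, -0.8, 1.3]
eef_pos: [0.4922, -0.1197, 0.0467]
ft_force: [-0.4, 0.1, 2.8]
```

Contact came at a TCP z of about 0.0485. The bottom should be about 10 mm lower.

```bash
python3 -m jog '[[0,0,-2,0,0,0],[0,0,-4,0,0,0],[0,0,-6,0,0,0],[0,0,-7,0,0,0],[0,0,-7,0,0,0]]'|grep -E "pos|ft"; python3 -m jog '[[0,0,-1,0,0,0],[0,0,-2,0,0,0],[0,0,-2,0,0,0],[0,0,-2,0,0,0]]'|grep -E "pos|ft"
python3 - <<'E'
from h import *
f=grab("wrist");g=grab("side")
a=cv2.resize(f["img"][120:320,240:440],(400,400),interpolation=2)
b=cv2.resize(g["img"][200:270,310:380],(400,400),interpolation=0)
cv2.imwrite("pics/c6.png",np.hstack([a,b])[:,:,::-1])
print(arm.sense()["ft_force"],arm.sense()["eef_pos"])
E
```

```text
eef_pos: [0.4923, -0.1197, 0.0395]
ft_force: [-0.3, -0.5, 4.7]
eef_pos: [0.4924, -0.1199, 0.039]
ft_force: [-3.5, 1.9, 15.5]
[-4.49011244  0.47574817 15.27079318] [ 0.49238606 -0.11991146  0.03896704]
```

View pics/c6.png

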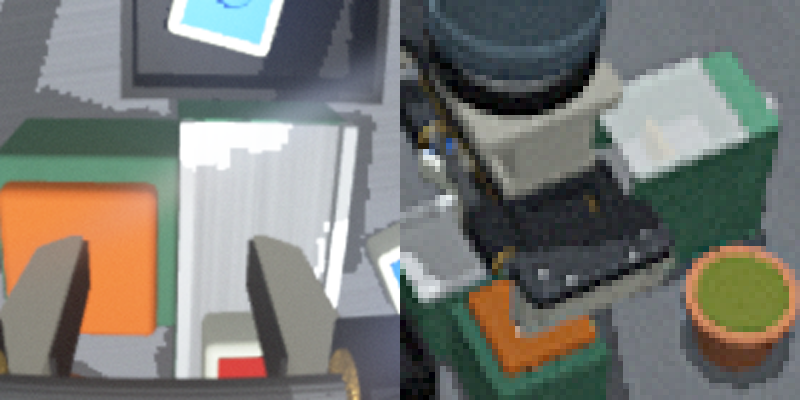

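The key is down, at 15 N on its stop. The marker has been shot out and is trapped behind the chute finger, with its white front edge at crop (205–250, 315) and its red panel just behind. I'll hold until it's still.

```bash
cat > m.py <<'E'
from h import *
f=grab("wrist");i=f["img"];hsv=cv2.cvtColor(i,cv2.COLOR_RGB2HSV)
m=cv2.inRange(hsv,(0,170,90),(5,255,255))|cv2.inRange(hsv,(174,170,90),(180,255,255));m[:,:300]=0;m[:,420:]=0
v,u=np.nonzero(m);print(len(u),u.min(),u.max(),v.min(),v.max(),onz(f,u.mean(),v.min(),.082))
E
for k in 1 2 3; do python3 -m jog '[[0,0,0,0,0,0],[0,0,0,0,0,0],[0,0,0,0,0,0],[0,0,0,0,0,0],[0,0,0,0,0,0]]'|grep -E "time|ft"; python3 m.py; done
```

```text
time_s: 7.35
ft_force: [-2.6, 1.6, 15.3]
173 350 371 299 307 [ 0.52078468 -0.10216595  0.082     ]
time_s: 7.9
ft_force: [-3.9, 1.9, 15.8]
173 350 371 300 307 [ 0.52153757 -0.10221747  0.082     ]
time_s: 8.45
ft_force: [-4.7, 0.9, 14.9]
174 350 371 299 307 [ 0.52079055 -0.10212918  0.082     ]
```

The marker is at rest, with its panel edge at x ≈ 0.521. The mouth is at about 0.568, so its centre is roughly 31 mm beyond it. I'll lift straight up.

```bash
python3 -m jog '[[0,0,4,0,0,0],[0,0,10,0,0,0],[0,0,18,0,0,0],[0,0,28,0,0,0],[0,0,40,0,0,0],[0,0,60,0,0,0],[0,0,85,0,0,0],[0,0,110,0,0,0],[0,0,130,0,0,0],[0,0,150,0,0,0]]'|grep -E "time|pos|ft"; python3 -m jog '[[-30,30,10,0,0,0],[-60,60,20,0,0,0],[-90,95,20,0,0,0],[-90,130,20,0,0,0],[-90,170,20,0,0,0],[-90,200,20,0,0,0],[-90,200,20,0,0,0],[-90,200,20,0,0,0],[-90,200,20,0,0,0]]'|grep -E "time|pos|ft"
python3 - <<'E'
from h import *
f=grab("top");g=grab("side")
a=cv2.resize(f["img"][150:290,310:420],(400,509),interpolation=2)
b=cv2.resize(g["img"][195:295,275:375],(400,509),interpolation=2)
cv2.imwrite("pics/c7.png",np.hstack([a,b])[:,:,::-1])
for h in(f,g):
    hsv=cv2.cvtColor(h["img"],cv2.COLOR_RGB2HSV)
    m=cv2.inRange(hsv,(0,150,90),(6,255,255))|cv2.inRange(hsv,(172,150,90),(180,255,255));m[:,:300]=0;m[:,420:]=0
    k=max(cv2.findContours(m,0,2)[0],key=cv2.contourArea);c=cv2.minAreaRect(k);print(c,onz(h,*c[0],.084))
    m=cv2.inRange(hsv,(8,150,120),(20,255,255));m[:,:300]=0;m[:,420:]=0
    for k in cv2.findContours(m,0,2)[0]:
        if cv2.contourArea(k)>100:c=cv2.minAreaRect(k);print("key",c,onz(h,*c[0],.078))
E
```

```text
time_s: 9.5
eef_pos: [0.4921, -0.1196, 0.1894]
ft_force: [0.9, 0.1, -0.2]
time_s: 10.4
eef_pos: [0.4022, 0.0795, 0.2079]
ft_force: [-0.7, -0.3, -0.3]
((362.04620361328125, 211.13079833984375), (9.054535865783691, 10.915056228637695), 7.125016689300537) [ 0.53581849 -0.09628985  0.084     ]
key ((382.6899719238281, 229.66998291015625), (19.657569885253906, 19.79899024963379), 8.130102157592773) [ 0.4902816  -0.14737388  0.078     ]
key ((394.5, 188.5), (21.0, 21.0), 90.0) [ 0.59251526 -0.17780602  0.078     ]
((335.8276062011719, 231.5689697265625), (7.242117881774902, 10.398938179016113), 68.19859313964844) [ 0.53714192 -0.09843594  0.084     ]
key ((332.68963623046875, 253.22415161132812), (15.041322708129883, 18.198143005371094), 68.19859313964844) [ 0.49005734 -0.15129709  0.078     ]
```

View pics/c7.png

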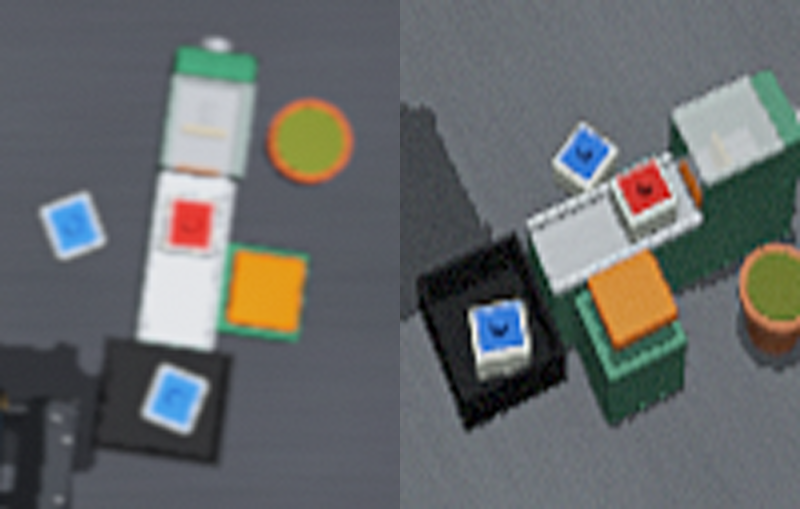

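The final view shows the red-topped marker flat on the chute at (190,222), clear of the cover edge (row ~175). The gate and key are up, and the other things are where they were.

```bash
python3 -c "
from bench import arm
print(arm.hand_in())"
```

```text
the job is handed in; nothing more can be done
None
```

The job is done and handed in: the marker was trapped by the barring finger and now lies flat on the chute, about 31 mm beyond the mouth and wholly out of the cover, with the key back up and the other things untouched.

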